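# Open the slide gate behind the guard of a sanding box with the hook rod

### The arm

A 6-joint arm with a two-finger parallel gripper is mounted at the origin on the work surface. World frame = base frame: x ahead of the robot, y to its left, z up, the work surface at z = 0. Lengths are in m, angles in rad, forces in N, time in s.
With the tool pointing down it reaches from about 0.375 to 0.975 m from the base axis. Payload 3.8 kg.
Tool frame: the origin (TCP) lies midway between the tips of the shut fingers; the grasp point (between the pads) lies 19 mm behind it; z points along the fingers, y is the direction in which the jaws open and shut (so a half turn about z gives the same grasp; the last joint's range is limited). The gripper opens to 85 mm and grips with 20 to 120 N. Pads are 22 mm wide; open, the fingers measure 114 mm over their backs; the gripper's body (76 mm by 85 mm) begins 54 mm behind the grasp point. The pads swing forward as they close: fully open they stand 13 mm farther back than shut.
Start: joints at [-1.231, 0.264, 1.604, -0, 1.274, -0.037], TCP at [0.248, -0.628, 0.231] pointing down, gripper open.
Joint ranges: [-2.63, 2.63], [-0.94, 2.18], [0.31, 2.57], [-1.31, 4.45], [0, 2.66], [-2.55, 2.55]. Speed limits (rad/s): [2.57, 2.57, 3.14, 3.14, 3.14, 3.14].

### API

Orientations are given as a rotation vector (axis times angle).
In Python, from workcell import readout, read_camera, camera_params, bot gives the robot as it stands.
- The arm moves only by the tool apply_moves, never from a script. Its argument "plan" is a list that holds one entry, the list of rows, each a list of 7 numbers: the shift along the tool's x, y, z each as a share of 1000 mm, from -1 to 1, then the turn, a rotation vector about the tool's x, y, z each as a share of pi rad, from -1 to 1, then the gripper command: -1 is fully open, 1 is shut, values between are in proportion. A call has exactly 8 rows; each row is the pose to reach, as a shift and turn from the pose commanded when the call began, along the tool's axes at that moment, turning the shorter way round; what a row does not reach only later rows make up. A row lasts 1/12 s, in which the tool goes at most 41.7 mm and 7.16 degrees, less where a joint would pass 70% of its speed; a pose out of reach is approached as far as the arm can. A call with a number of a shift or a turn outside -1 to 1 is refused whole. A call with a gripper value outside its range is refused whole. The fingers move at their own pace and stop on an object; "force" is the grip in N (left out, the last holds). Time passes only in rows, so rows that repeat a pose let the fingers close, or fill a call up. It gives the time, the measured TCP pose, the force and the opening at its end, in the units of the state.
- readout.read_state(): the state, without advancing time (a new reading comes with each control period).
- read_camera(name): name is "scene" or "top" or "wrist"; returns the picture (384x512x3 uint8, red, green, blue); there is no depth.
- camera_params(name): a dict with "fovy" (degrees; the focal length in pixels is half the picture's height over the tangent of half this angle, whatever the lens; pixels are square), "cx", "cy" (the principal point, pixels), "k1" (the pictures are not rectified: a ray, as slopes to the right and down, at radius r is drawn at 1 + k1 r^2 times it, then the intrinsics apply), "rvec" (rotation vector, rad) and "tvec" (3), from world to camera coordinates, as OpenCV has them; the wrist camera has in their place "hand_eye" (4x4, takes a point from camera to tool coordinates, whose origin is the TCP and whose axes are the flange's). Camera axes: x right, y down, z forward; pixel columns grow to the right and rows downward; lengths in m; the calibration is good to about 2 mm. A picture is of the moment at which its call begins: read the wrist's pose just before it. camera_params takes no time and is no camera call.
- bot.finish_job(): hands the job in, once; it reports no verdict.
The state is a dict: "time": time; "q": joint angles; "joint_vel": joint speeds; "joint_torque": joint torques, N m; "tool_pos": TCP position; "tcp_rot": TCP orientation; "wrist_force": force on the tool from outside, world axes, zero at the start; "torque": the same for the moment, N m; "width": opening from 0.0 (shut) to 1.0 (fully open).
Only numpy, scipy, OpenCV 4.12 (cv2) and the standard library are available. Lean on these libraries where they do the work, as an engineer would, in place of code of your own. Each camera call takes 0.05 s, during which the arm holds its last target.

### The job

Before sanding, open the extraction gate of the sanding box: take the hook rod from its rest, reach over the upright guard, put the hook down through the eye of the gate's pull tongue and draw the gate slowly until you feel it come up against its stop, fully open. Work the gate only with the rod and be gentle, for the thin plastic tongue cracks if it is pulled hard or fast; then lay the rod back in its rest as it was, and leave the other things on the bench alone.

Things in the scene. Friction and masses are not known exactly. Their poses are not given: they have to be found in the camera images.
- station: Fixed sanding box of grey sheet metal, 320 mm (x) by 280 mm (y), its top (deck) 60 mm above the bench; it reaches from 120 mm before to 200 mm beyond the upright guard that stands on it across its whole width. Origin: at bench level under the near face of the guard, mid width; x points from the slotted work panel (robot side) over the guard to the gate, z up.
- guard_top (a point): Middle of the guard's top edge, on its near face, 172 mm above the bench; axes as station. The guard is a 5 mm upright sheet, 280 mm wide, with a lip folded 16 mm to the far side (+x).
- housing (a point): Middle of the top of the black gate housing behind the guard, 94 mm above the bench, 155 mm beyond the guard's near face; axes as station. The housing is 70 mm (x) by 76 mm (y). A grey duct 50 mm thick rises from it to 170 mm above the bench and leaves to the far left.
- eye (a point): Middle of the square eye, 22 by 22 mm, in the white plastic pull tongue of the gate (4 mm thick, 40 mm wide), 85 mm above the bench, 25 mm above the deck, sticking out of the housing towards the guard; axes as station. A 6 mm cross bar closes the eye towards the guard. The tongue slides with the gate towards the guard (-x).
- gate: The gate's white plate with its tongue; origin 11 mm beyond the eye's middle (station +x). It starts up to 40 mm drawn. Its stop is a screw hidden in the housing, set so that the eye's middle ends 38 to 60 mm beyond the guard's near face; its slide (joint gate, not measured) reads 0.045 m there. It drags at 3.5 N, plus 40 N s/m, stays where left, stops hard; the tongue cracks above 12 N.
- rod: Hook rod, 0.15 kg: a straight wooden handle 120 mm long, 18 mm wide (y), 24 mm high (z), and an 8 mm steel rod that runs on from it and bends down at a right angle. Origin: on the axis, the place to grip, with 70 mm of handle behind and 50 mm before it; x along the rod to the bend, z up, the leg hanging down. The leg's axis is 130 mm ahead of the origin; the mass centre about 30 mm.
- rod_tip (a point): Lower, rounded end of the rod's leg: 130 mm ahead (x) of the rod's origin and 125 mm below it.
- rest: Fixed plywood rest for the rod. Origin: at bench level under the place of the rod's origin; x along the rod. Two forked uprights, 12 mm thick, 48 mm behind and 88 mm ahead of it: the handle lies in the flat rear fork (30 mm wide, flared, top 168 mm above the bench), the shank in the V of the front one, the leg hanging ahead of the rest. The rod's axis then is 155 mm above the bench.
- tank_model: Bystander: round model platform with a railing on a clear puck, 84 mm across, 48 mm high; origin under its centre.
- glue: Bystander: white glue bottle 46 mm across and 115 mm high; origin under its centre.
- casting: Bystander: grey cast comb of three fingers, 50 by 62 mm, 12 mm high, lying on the work panel of the sanding box before the guard; origin at its underside.
- puck: Bystander: clear casting disc 64 mm across, 24 mm high; origin under its centre.
There are look-alikes about, which are no part of the job. There is more than one size of the rod; the job needs the larger.

How it is judged:
By the outcome, as a careful person would: the job done as asked, in the order asked, and still so for the second after the job is handed in, with the robot touching nothing.
It also fails if it takes over 61 s, if anything falls off the work surface, if the arm or the gripper's body presses on something with over 40 N, if the wrist force passes 120 N, or if a joint passes its speed limit or range.

## Working session

There is one attempt and no reset: what is moved stays moved. The work goes in short steps, Python scripts to look and compute and a tool call to move; the robot and the scene stay as the last step left them, time stands still between calls to the robot, and variables do not carry over. Pictures are saved under pics/ and viewed, and the job is handed in when it is done.

Besides the shell and the picture viewer there is one more tool, called as name(argument=value, ...), one argument or row to a line, values as JSON. apply_moves: Moves the arm, as the interface text tells. Shift numbers are shares of 1000 mm and turn numbers shares of pi rad, none past 1 either way. Its arguments: {"type":"object","properties":{"plan":{"type":"array","items":{"type":"array","items":{"type":"array","items":{"type":"number","minimum":-1,"maximum":1}}}},"force":{"type":"number"}},"required":["plan"]}

```bash
ls; mkdir -p pics; cat > h.py <<'E'
import numpy as np, cv2
from workcell import readout, read_camera, camera_params, bot
from scipy.spatial.transform import Rotation as R
E
python3 - <<'E'
from h import *
print(readout.read_state())
for n in ["scene","top","wrist"]:
    p=camera_params(n); print(n,p)
    im=read_camera(n); cv2.imwrite(f"pics/{n}0.png",im[:,:,::-1]); 
E
```

```text
pics
{'time': 0.0, 'q': array([-1.23094047e+00,  2.64763899e-01,  1.60537971e+00, -3.90751615e-05,
        1.27370296e+00, -3.68959088e-02]), 'joint_vel': array([ 0.00038583,  0.00116235, -0.0016115 , -0.00132485, -0.00111332,
        0.00027047]), 'joint_torque': array([ 1.48561801e-03, -5.15106297e+01, -3.67307425e+01, -2.07433700e-04,
        1.27038054e-02, -1.91522838e-05]), 'tool_pos': array([ 0.24807723, -0.62696903,  0.2299517 ]), 'tcp_rot': array([-3.08383026e+00, -5.87907950e-01,  5.91836845e-04]), 'wrist_force': array([ 0.76520541, -0.02843034,  1.2884514 ]), 'torque': array([-0.06555264, -0.00221508,  0.04815959]), 'width': 1.0002937269964247}
scene {'fovy': 51.2833422211964, 'cx': 254.0883075669173, 'cy': 191.98604931816396, 'k1': 0.016404938379213328, 'rvec': array([ 2.17253949,  1.00431849, -0.3948611 ]), 'tvec': array([-0.2785418 , -0.25547823,  1.61653977])}
top {'fovy': 57.58705601146508, 'cx': 258.96745981383117, 'cy': 189.5016190632783, 'k1': -0.015835706460773463, 'rvec': array([ 2.16424104, -2.17546011,  0.13259976]), 'tvec': array([-0.106773 ,  0.5330682,  1.2535062])}
wrist {'fovy': 58.59288522218729, 'cx': 254.20516384010384, 'cy': 193.368084414701, 'k1': 0.02734367435349612, 'hand_eye': array([[ 5.46401708e-04, -9.49833682e-01, -3.12754979e-01,
         8.00139232e-02],
       [ 9.99999806e-01,  4.25594153e-04,  4.54534538e-04,
        -4.70179089e-04],
       [-2.98625523e-04, -3.12755167e-01,  9.49833731e-01,
        -1.43576308e-01],
       [ 0.00000000e+00,  0.00000000e+00,  0.00000000e+00,
         1.00000000e+00]])}
```

View pics/scene0.png

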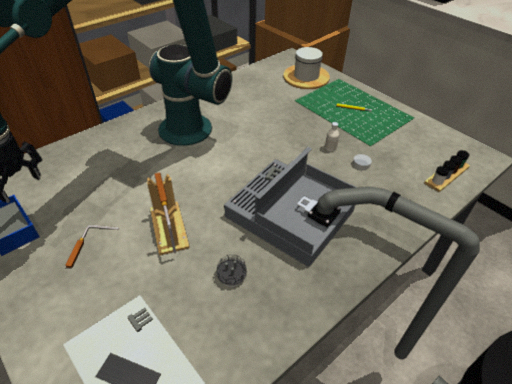

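View pics/top0.png

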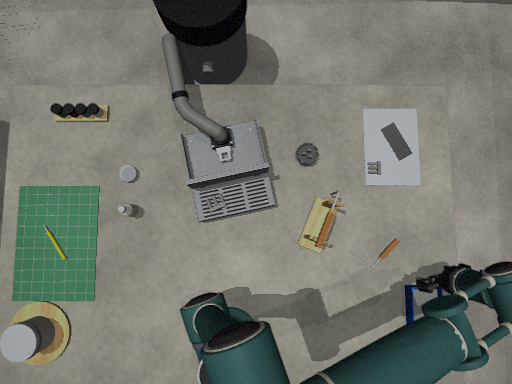

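View pics/wrist0.png

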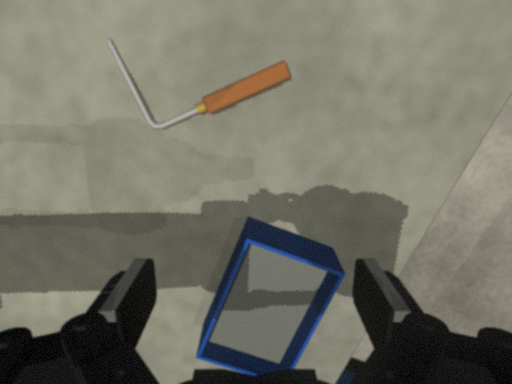

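The scene view shows the rod in the plywood rest at scene (163,205) and a loose hook rod on the bench at (85,240). The station is at scene (290,205), with its white tongue at (305,203). In the top view the rod in the rest is at (325,222), the loose rod at (380,252) and the eye at about (224,155). Next I'll enlarge the crops.

```bash
cat >> h.py <<'E'
def cam(n, st=None):
    p=camera_params(n); f=192/np.tan(np.radians(p["fovy"])/2)
    K=np.array([[f,0,p["cx"]],[0,f,p["cy"]],[0,0,1]]); d=np.array([p["k1"],0,0,0,0.])
    if n=="wrist":
        st=st or readout.read_state()
        T=np.eye(4); T[:3,:3]=R.from_rotvec(st["tcp_rot"]).as_matrix(); T[:3,3]=st["tool_pos"]
        C=T@np.array(p["hand_eye"]); Rw=C[:3,:3]; o=C[:3,3]
    else:
        Rc=R.from_rotvec(p["rvec"]).as_matrix(); Rw=Rc.T; o=-Rc.T@p["tvec"]
    return K,d,Rw,o
def rays(c,uv):
    K,d,Rw,o=c
    u=cv2.undistortPoints(np.array(uv,float).reshape(-1,1,2),K,d).reshape(-1,2)
    v=np.c_[u,np.ones(len(u))]@Rw.T
    return o,v/np.linalg.norm(v,axis=1)[:,None]
def onz(c,uv,z):
    o,v=rays(c,uv); return o+v*((z-o[2])/v[:,2])[:,None]
def tri(c1,uv1,c2,uv2):
    o1,v1=rays(c1,uv1);o2,v2=rays(c2,uv2);out=[]
    for a,b in zip(v1,v2):
        s=np.linalg.lstsq(np.c_[a,-b],o2-o1,rcond=None)[0]
        p,q=o1+a*s[0],o2+b*s[1]; out.append(np.r_[(p+q)/2,np.linalg.norm(p-q)])
    return np.array(out)
def proj(c,P):
    K,d,Rw,o=c
    return cv2.projectPoints((np.atleast_2d(P)-o)@Rw,np.zeros(3),np.zeros(3),K,d)[0].reshape(-1,2)
def crop(im,u0,v0,u1,v1,s,name,bgr=True):
    c=cv2.resize(im[v0:v1,u0:u1],None,fx=s,fy=s,interpolation=cv2.INTER_CUBIC)
    for u in range((u0+9)//10*10,u1,10):
        cv2.putText(c,str(u),(int((u-u0)*s),8),0,.3,(0,0,255),1); cv2.line(c,(int((u-u0+.5)*s),10),(int((u-u0+.5)*s),14),(0,0,255),1)
    for v in range((v0+9)//10*10,v1,10):
        cv2.putText(c,str(v),(0,int((v-v0+.5)*s)+3),0,.3,(0,0,255),1)
    cv2.imwrite("pics/"+name,c)
E
python3 - <<'E'
from h import *
t=cv2.imread("pics/top0.png");s=cv2.imread("pics/scene0.png")
crop(t,285,180,410,280,6,"t_rod.png"); crop(s,130,160,210,270,5,"s_rod.png")
crop(t,170,110,290,230,5,"t_st.png"); crop(s,215,140,365,265,5,"s_st.png")
E
```

```text
(no output)
```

View pics/t_rod.png

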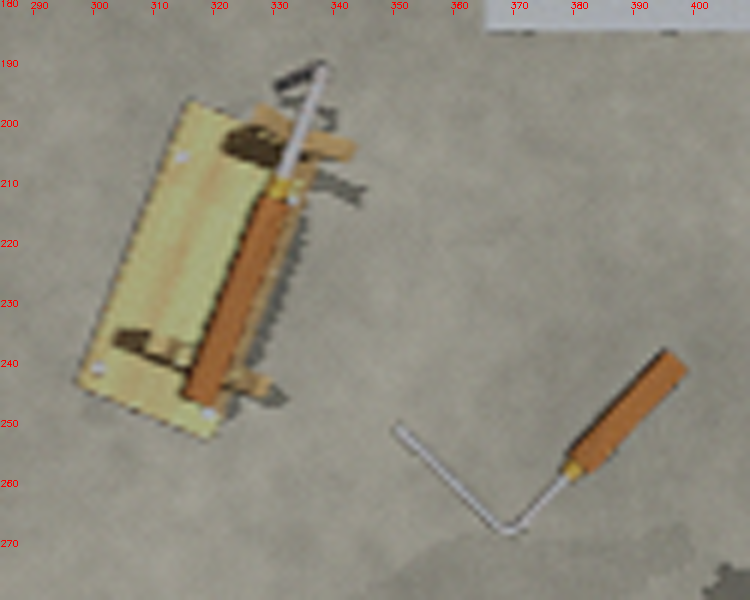

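View pics/s_rod.png

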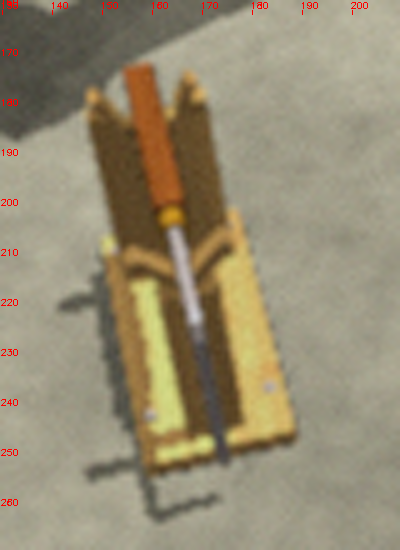

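View pics/t_st.png

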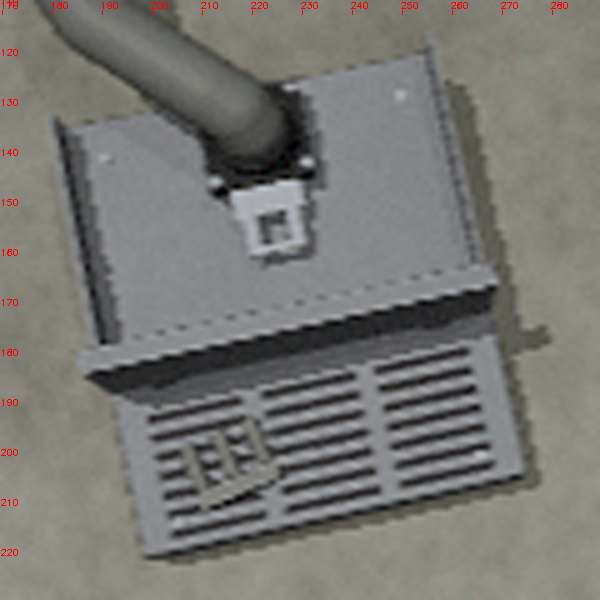

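View pics/s_st.png

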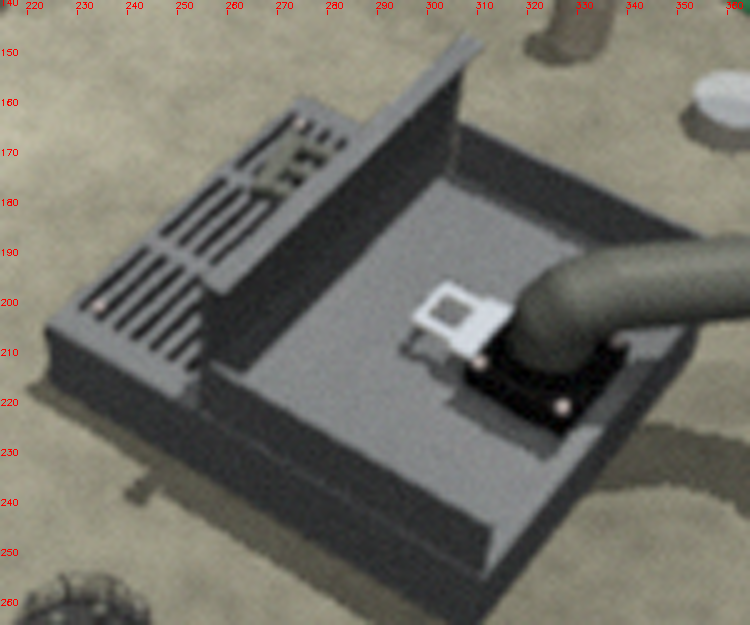

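```bash
cat > m.py <<'E'
from h import *
T=cam("top");S=cam("scene")
np.set_printoptions(precision=4,suppress=True)
print("cams",T[3],S[3])
# rod in rest: handle rear end centre, handle front, bend   (top)
uv=[(317.,245.6),(330,212.5),(337,191)]
P=np.r_[onz(T,uv[:2],.167),onz(T,uv[2:],.159)]; print("rest rod",P, np.linalg.norm(P[0]-P[1]))
L=onz(T,[(396.5,239.5),(378.5,257),(369,267.5),(350,250)],.01); print("loose",L,"handle",np.linalg.norm(L[0]-L[1]),"leg",np.linalg.norm(L[2]-L[3]))
print("tri bend/tip? rear handle", tri(T,[(317,245.6),(330,212.5)],S,[(157.5,172.8),(163.5,200.5)]))
# guard top ends (near edge of top) 
G=onz(T,[(184.5,180.5),(267.5,163.5)],.172); print("guard ctr line top",G,np.linalg.norm(G[0]-G[1]))
E=onz(T,[(222.7,154.3)],.087); print("eye top",E, "tri",tri(T,[(222.7,154.3)],S,[(303.5,201.3)]))
D=onz(T,[(199,219.5),(275.5,203.5)],.06);print("deck near corners",D,np.linalg.norm(D[0]-D[1]))
d=D[1]-D[0];print("station yaw", np.degrees(np.arctan2(d[1],d[0]))+90)
E
python3 m.py
```

```text
cams [ 0.3908 -0.0945  1.3058] [ 1.1734 -0.6639  0.9687]
rest rod [[ 0.3341 -0.2944  0.167 ]
 [ 0.4407 -0.3395  0.167 ]
 [ 0.512  -0.3665  0.159 ]] 0.11575170720788405
loose [[ 0.3463 -0.6176  0.01  ]
 [ 0.2831 -0.5478  0.01  ]
 [ 0.2454 -0.5112  0.01  ]
 [ 0.3093 -0.4433  0.01  ]] handle 0.0941820417206194 leg 0.09322162844621579
tri bend/tip? rear handle [[ 0.3328 -0.2967  0.1654  0.0046]
 [ 0.4396 -0.3424  0.1633  0.0048]]
guard ctr line top [[ 0.5475  0.1355  0.172 ]
 [ 0.6028 -0.1365  0.172 ]] 0.27750812661556873
eye top [[0.6524 0.0191 0.087 ]] tri [[0.6479 0.0142 0.0891 0.0122]]
deck near corners [[ 0.423   0.1043  0.06  ]
 [ 0.4786 -0.168   0.06  ]] 0.2779177766796946
station yaw 11.531422262463153
```

```bash
cat > m.py <<'E'
from h import *
T=cam("top");S=cam("scene")
np.set_printoptions(precision=4,suppress=True)
t=cv2.imread("pics/top0.png")
hsv=cv2.cvtColor(t,cv2.COLOR_BGR2HSV)
m=cv2.inRange(hsv,(5,130,90),(16,255,255))
n,l,st,ct=cv2.connectedComponentsWithStats(m)
for i in range(1,n):
    if st[i,4]>40 and ct[i][0]>280:
        ys,xs=np.where(l==i); r=cv2.minAreaRect(np.c_[xs,ys].astype(np.float32)); b=cv2.boxPoints(r)
        z=.167 if ct[i][0]<350 else .02
        w=onz(T,b,z); e=np.linalg.norm(w-np.roll(w,-1,0),axis=1); print(r,"sides mm",e*1e3,"centre",onz(T,[r[0]],z))
P=np.r_[onz(T,[(318.2,245.7),(330.3,212.3)],.167),onz(T,[(338,190.5)],.159)]; print("rest rod",P, np.linalg.norm(P[0]-P[1]))
d=P[2]-P[0];print("yaw",np.degrees(np.arctan2(d[1],d[0])))
print("tri handle ends", tri(T,[(318.2,245.7),(330.3,212.3)],S,[(157.3,173.1),(163.5,201.1)]))
G=onz(T,[(187.1,184.5),(268.9,166.9)],.172); print("guard near edge",G,np.linalg.norm(G[0]-G[1]),G.mean(0))
d=G[1]-G[0];y=np.arctan2(d[1],d[0])+np.pi/2;print("station yaw", np.degrees(y))
E=onz(T,[(224.3,155)],.087); print("eye top",E, "tri",tri(T,[(224.3,155)],S,[(305.5,201.7)]), "scene",onz(S,[(305.5,201.7)],.087))
v=E[0]-G.mean(0); print("eye in station",v[0]*np.cos(y)+v[1]*np.sin(y),-v[0]*np.sin(y)+v[1]*np.cos(y))
s=readout.read_state();print(R.from_rotvec(s["tcp_rot"]).as_matrix())
E
python3 m.py
```

```text
((324.0696105957031, 229.7190704345703), (5.528277397155762, 36.185089111328125), 21.037511825561523) sides mm [117.7496  17.9751 117.712   17.7807] centre [[ 0.3849 -0.3186  0.167 ]]
((388.9999694824219, 248.5), (4.484354496002197, 23.4660701751709), 42.51044845581055) sides mm [87.3083 16.1567 87.2504 16.0579] centre [[ 0.3142 -0.5843  0.02  ]]
rest rod [[ 0.3337 -0.2983  0.167 ]
 [ 0.4413 -0.3405  0.167 ]
 [ 0.5137 -0.3699  0.159 ]] 0.11558570040858156
yaw -21.694288441616546
tri handle ends [[ 0.3332 -0.2992  0.1661  0.0018]
 [ 0.4404 -0.3434  0.1623  0.0043]]
guard near edge [[ 0.5343  0.1268  0.172 ]
 [ 0.5914 -0.141   0.172 ]] 0.27376799835080035 [ 0.5628 -0.0071  0.172 ]
station yaw 12.056285362654789
eye top [[0.6499 0.0134 0.087 ]] tri [[0.6495 0.0131 0.0881 0.0005]] scene [[0.6487 0.0137 0.087 ]]
eye in station 0.0893850026438728 0.0018708327819683297
[[ 0.9298  0.368  -0.0006]
 [ 0.368  -0.9298  0.0017]
 [ 0.0001 -0.0018 -1.    ]]
```

Two hook rods could be meant. Rod A lies in the plywood rest at top (324,230), with a handle of about 118×18 mm. Rod B lies loose at top (389,248), with a handle of about 87×16 mm and a leg of about 93 mm. A matches the 120 mm handle and sits in the rest, and the crop confirms it, so A is the rod for the job. I'll move above it for a wrist view.

```bash
cat >> h.py <<'E'
np.set_printoptions(precision=4,suppress=True)
def go(x,y,z,yaw,pitch=0):
    """delta (shares) from measured pose to tool-down pose with tool x at yaw deg"""
    s=readout.read_state(); A=R.from_rotvec(s["tcp_rot"])
    B=R.from_euler("z",yaw,degrees=True)*R.from_euler("x",180,degrees=True)
    d=A.inv().apply(np.array([x,y,z])-s["tool_pos"]); w=(A.inv()*B).as_rotvec()/np.pi
    print("t",round(s["time"],2),"rows shift",np.round(d,4),"turn",np.round(w,4),"F",s["wrist_force"],"w",round(s["width"],3)); return d,w
E
python3 -c "
from h import *
go(.397,-.324,.30,-22)"
```

```text
t 0.15 rows shift [ 0.2499 -0.2272 -0.0693] turn [-0.0005  0.0002  0.2422] F [-0.2418  0.8434 -0.1186] w 1.003
```

apply_moves(
  plan=[
    [[0.25,-0.227,-0.069,0,0,0.242,-1],[0.25,-0.227,-0.069,0,0,0.242,-1],[0.25,-0.227,-0.069,0,0,0.242,-1],[0.25,-0.227,-0.069,0,0,0.242,-1],[0.25,-0.227,-0.069,0,0,0.242,-1],[0.25,-0.227,-0.069,0,0,0.242,-1],[0.25,-0.227,-0.069,0,0,0.242,-1],[0.25,-0.227,-0.069,0,0,0.242,-1]],
  ],
  force=60,
)

```text
time: 0.82
tool_pos: [0.3916, -0.3347, 0.2976]
tcp_rot: [-3.083, 0.601, 0.0]
wrist_force: [0.7, -0.4, -0.1]
width: 0.999
```

```bash
python3 - <<'E'
from h import *
d=go(.397,-.324,.30,-22)
E
```

```text
t 0.82 rows shift [ 0.001  -0.012  -0.0024] turn [-0.0001  0.0001 -0.0004] F [ 0.7429 -0.3593 -0.0962] w 0.999
```

apply_moves(
  plan=[
    [[0.001,-0.012,-0.002,0,0,0,-1],[0.001,-0.012,-0.002,0,0,0,-1],[0.001,-0.012,-0.002,0,0,0,-1],[0.001,-0.012,-0.002,0,0,0,-1],[0.001,-0.012,-0.002,0,0,0,-1],[0.001,-0.012,-0.002,0,0,0,-1],[0.001,-0.012,-0.002,0,0,0,-1],[0.001,-0.012,-0.002,0,0,0,-1]],
  ],
)

```text
time: 1.48
tool_pos: [0.3963, -0.3266, 0.2991]
tcp_rot: [-3.083, 0.601, 0.001]
wrist_force: [0.2, -0.4, 1.3]
width: 1.0
```

```bash
python3 - <<'E'
from h import *
d=go(.397,-.324,.30,-22)
s=readout.read_state(); print(s["tool_pos"])
C=cam("wrist",s); im=read_camera("wrist"); cv2.imwrite("pics/w1.png",im[:,:,::-1])
print(proj(C,[[.397,-.324,.167]]))
np.save("w1pose.npy",np.r_[s["tool_pos"],s["tcp_rot"]])
E
```

```text
t 1.48 rows shift [-0.0003 -0.0027 -0.0009] turn [-0.0001  0.0002 -0.0003] F [ 0.2145 -0.4427  1.2957] w 1.0
[ 0.3963 -0.3266  0.2991]
[[251.0636 181.2389]]
```

View pics/w1.png

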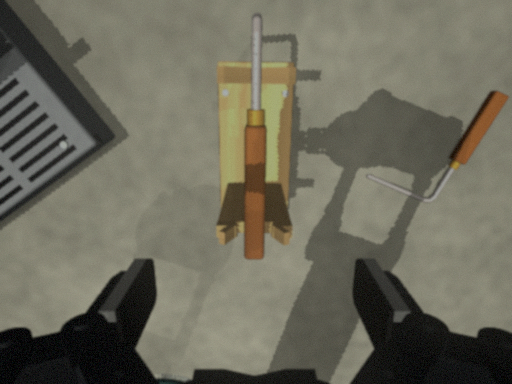

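```bash
cat > m2.py <<'E'
from h import *
p=np.load("w1pose.npy"); s=dict(tool_pos=p[:3],tcp_rot=p[3:])
C=cam("wrist",s); im=cv2.imread("pics/w1.png"); hsv=cv2.cvtColor(im,cv2.COLOR_BGR2HSV)
m=cv2.inRange(hsv,(4,130,60),(13,255,255)); n,l,st,ct=cv2.connectedComponentsWithStats(m)
for i in range(1,n):
    if st[i,4]>400: 
        ys,xs=np.where(l==i); r=cv2.minAreaRect(np.c_[xs,ys].astype(np.float32)); b=cv2.boxPoints(r); print(r, b.tolist())
        w=onz(C,b,.167); print(w,np.linalg.norm(w-np.roll(w,-1,0),axis=1), w.mean(0))
crop(im,200,0,310,270,2.2,"w1c.png")
W=onz(C,[(257,14)],.155); print("bend",W)
E
python3 m2.py
```

```text
((479.8628234863281, 126.76897430419922), (14.420202255249023, 81.11363983154297), 32.735225677490234) [[451.866455078125, 156.98558044433594], [495.729248046875, 88.75453186035156], [507.85919189453125, 96.5523681640625], [463.99639892578125, 164.78341674804688]]
[[ 0.3547 -0.4829  0.167 ]
 [ 0.3949 -0.5239  0.167 ]
 [ 0.3856 -0.5313  0.167 ]
 [ 0.3446 -0.4906  0.167 ]] [0.0574 0.0119 0.0578 0.0127] [ 0.37   -0.5072  0.167 ]
((254.5, 220.5), (75.0, 21.0), 90.0) [[244.0, 183.0], [265.0, 183.0], [265.0, 258.0], [244.0, 258.0]]
[[ 0.3978 -0.3179  0.167 ]
 [ 0.3912 -0.3343  0.167 ]
 [ 0.3254 -0.3084  0.167 ]
 [ 0.3325 -0.2908  0.167 ]] [0.0176 0.0707 0.019  0.0707] [ 0.3617 -0.3129  0.167 ]
bend [[ 0.5129 -0.376   0.155 ]]
```

View pics/w1c.png

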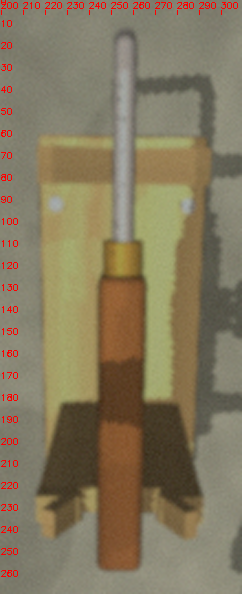

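```bash
cat >> m2.py <<'E'
print("----")
H=onz(C,[(254.5,258.5),(255,125),(256,110)],.167); print(H,np.linalg.norm(H[0]-H[1]),np.linalg.norm(H[0]-H[2]))
B=onz(C,[(256.5,14)],.157);d=(B[0]-H[0])[:2];print("bend",B,"yaw",np.degrees(np.arctan2(d[1],d[0])),np.linalg.norm(d)); u=d/np.linalg.norm(d)
print("origin from rear",H[0,:2]+.07*u,"front",H[1,:2]-.05*u,"bend",B[0,:2]-.134*u)
E
python3 m2.py | sed -n '/----/,$p'
```

```text
----
[[ 0.3285 -0.2994  0.167 ]
 [ 0.4389 -0.3445  0.167 ]
 [ 0.4494 -0.3495  0.167 ]] 0.11924868599268437 0.1308435467292336
bend [[ 0.5128 -0.3755  0.157 ]] yaw -22.435925080358608 0.19938488590152706
origin from rear [ 0.3932 -0.3261] front [ 0.3927 -0.3254] bend [ 0.3889 -0.3244]
```

```bash
python3 -c "
from h import *
go(.393,-.3255,.134,-22.4)"
```

```text
t 1.53 rows shift [-0.0034  0.0004  0.1652] turn [-0.      0.0002  0.002 ] F [-0.2043 -0.5244  0.0634] w 0.999
```

apply_moves(
  plan=[
    [[-0.003,0,0.03,0,0,0.002,-1],[-0.003,0,0.06,0,0,0.002,-1],[-0.003,0,0.09,0,0,0.002,-1],[-0.003,0,0.12,0,0,0.002,-1],[-0.003,0,0.14,0,0,0.002,-1],[-0.003,0,0.155,0,0,0.002,-1],[-0.003,0,0.165,0,0,0.002,-1],[-0.003,0,0.165,0,0,0.002,-1]],
  ],
)

```text
time: 2.2
tool_pos: [0.3925, -0.3237, 0.132]
tcp_rot: [-3.08, 0.608, 0.006]
wrist_force: [0.4, 0.9, -0.5]
width: 1.0
```

```bash
python3 - <<'E'
from h import *
go(.393,-.3255,.134,-22.4)
s=readout.read_state();print(s["tool_pos"])
im=read_camera("wrist"); cv2.imwrite("pics/w2.png",im[:,:,::-1])
E
```

```text
t 2.2 rows shift [ 0.0012  0.0015 -0.0021] turn [-0.0005  0.0014  0.0003] F [ 0.4175  0.9326 -0.4506] w 1.0
[ 0.3925 -0.3237  0.132 ]
```

View pics/w2.png

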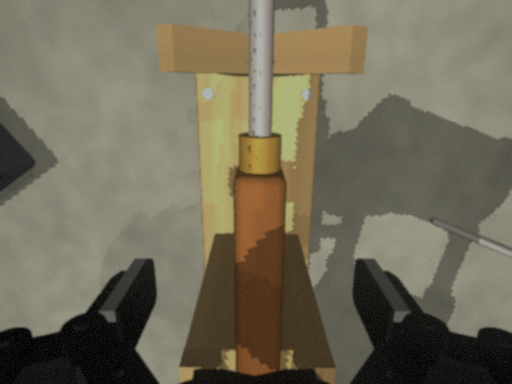

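The wrist view shows the handle between the jaws: its axis is at column 258 and the jaw centre at about 254. Closing now.

apply_moves(
  plan=[
    [[0.001,0.001,-0.001,0,0,0,1],[0.001,0.001,-0.001,0,0,0,1],[0.001,0.001,-0.001,0,0,0,1],[0.001,0.001,-0.001,0,0,0,1],[0.001,0.001,-0.001,0,0,0,1],[0.001,0.001,-0.001,0,0,0,1],[0.001,0.001,-0.001,0,0,0,1],[0.001,0.001,-0.001,0,0,0,1]],
  ],
  force=40,
)

```text
time: 2.92
tool_pos: [0.3949, -0.3265, 0.1363]
tcp_rot: [3.081, -0.609, 0.002]
wrist_force: [-0.9, 0.9, 3.8]
width: 0.204
```

apply_moves(
  plan=[
    [[0,0,0,0,0,0,1],[0,0,0,0,0,0,1],[0,0,0,0,0,0,1],[0,0,0,0,0,0,1],[0,0,0,0,0,0,1],[0,0,0,0,0,0,1],[0,0,0,0,0,0,1],[0,0,0,0,0,0,1]],
  ],
  force=110,
)

```text
time: 3.58
tool_pos: [0.395, -0.3266, 0.1364]
tcp_rot: [3.081, -0.608, 0.002]
wrist_force: [-0.9, -0.1, 5.2]
width: 0.193
```

```bash
python3 - <<'E'
from h import *
s=readout.read_state();print(s["tool_pos"],s["tcp_rot"],s["wrist_force"],s["width"])
np.save("grasp.npy",np.r_[s["tool_pos"],s["tcp_rot"]])
im=read_camera("wrist"); cv2.imwrite("pics/w3.png",im[:,:,::-1])
go(.393,-.3255,.30,-22.4)
E
```

```text
[ 0.395  -0.3266  0.1364] [ 3.0812 -0.6082  0.002 ] [-0.9471 -0.0567  5.1629] 0.19304129976565948
t 3.63 rows shift [-0.0021 -0.0002 -0.1636] turn [ 0.0002 -0.0004  0.0004] F [-0.9862  0.2398  5.2831] w 0.192
```

View pics/w3.png

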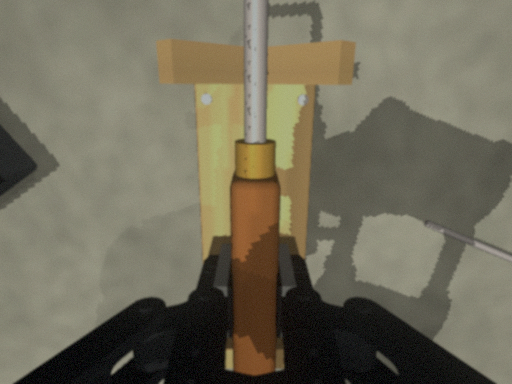

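apply_moves(
  plan=[
    [[0,0,-0.008,0,0,0,1],[0,0,-0.025,0,0,0,1],[0,0,-0.05,0,0,0,1],[0,0,-0.08,0,0,0,1],[0,0,-0.11,0,0,0,1],[0,0,-0.14,0,0,0,1],[0,0,-0.165,0,0,0,1],[0,0,-0.178,0,0,0,1]],
  ],
)

```text
time: 4.3
tool_pos: [0.3953, -0.3267, 0.3172]
tcp_rot: [3.08, -0.608, 0.006]
wrist_force: [0.7, 0.1, -1.4]
width: 0.192
```

```bash
python3 -c "
from h import *
go(.530,-.053,.315,12)"
```

```text
t 4.3 rows shift [ 0.0207 -0.3043  0.0019] turn [ 0.0008 -0.0011 -0.1907] F [ 0.6509  0.1286 -1.3718] w 0.192
```

apply_moves(
  plan=[
    [[0.001,-0.02,0,0,0,-0.015,1],[0.003,-0.06,0,0,0,-0.04,1],[0.006,-0.1,0,0,0,-0.07,1],[0.009,-0.14,0,0,0,-0.095,1],[0.012,-0.18,0,0,0,-0.12,1],[0.016,-0.22,0,0,0,-0.145,1],[0.019,-0.26,0,0,0,-0.17,1],[0.021,-0.295,0.001,0,0,-0.191,1]],
  ],
)

```text
time: 4.97
tool_pos: [0.5261, -0.0586, 0.3114]
tcp_rot: [-3.123, -0.337, 0.003]
wrist_force: [0.7, 0.2, -1.0]
width: 0.196
```

```bash
python3 -c "
from h import *
go(.530,-.053,.315,12)"
```

```text
t 4.97 rows shift [ 0.005  -0.0047 -0.0036] turn [-0.0003  0.0005  0.0017] F [ 0.7026  0.1892 -0.9929] w 0.196
```

apply_moves(
  plan=[
    [[0.002,0.002,-0.003,0,0,0,1],[0.002,0.002,-0.003,0,0,0,1],[0.002,0.002,-0.003,0,0,0,1],[0.002,0.002,-0.003,0,0,0,1],[0.002,0.002,-0.003,0,0,0,1],[0.002,0.002,-0.003,0,0,0,1],[0.002,0.002,-0.003,0,0,0,1],[0.002,0.002,-0.003,0,0,0,1]],
  ],
)

```text
time: 5.63
tool_pos: [0.5282, -0.0635, 0.3156]
tcp_rot: [3.124, 0.327, 0.0]
wrist_force: [0.5, 0.0, -1.5]
width: 0.192
```

```bash
python3 - <<'E'
from h import *
s=readout.read_state();print(s)
im=read_camera("wrist"); cv2.imwrite("pics/w4.png",im[:,:,::-1])
np.save("w4pose.npy",np.r_[s["tool_pos"],s["tcp_rot"]])
im=read_camera("top"); cv2.imwrite("pics/t4.png",im[:,:,::-1])
im=read_camera("scene"); cv2.imwrite("pics/s4.png",im[:,:,::-1])
crop(cv2.imread("pics/t4.png"),170,110,290,230,5,"t4c.png")
crop(cv2.imread("pics/s4.png"),215,100,365,265,4.5,"s4c.png")
E
```

```text
{'time': 5.6333, 'q': array([-0.1664, -0.0508,  1.7963, -0.    ,  1.3959,  1.1955]), 'joint_vel': array([ 0.0064,  0.0003,  0.0003,  0.0014, -0.0008,  0.001 ]), 'joint_torque': array([ -0.034 , -35.7608, -38.6465,   0.0134,  -0.038 ,   0.0001]), 'tool_pos': array([ 0.5282, -0.0635,  0.3156]), 'tcp_rot': array([3.1244, 0.3275, 0.0002]), 'wrist_force': array([ 0.4871,  0.0428, -1.4984]), 'torque': array([-0.0361,  0.0558, -0.0155]), 'width': 0.1916140425226187}
```

View pics/w4.png

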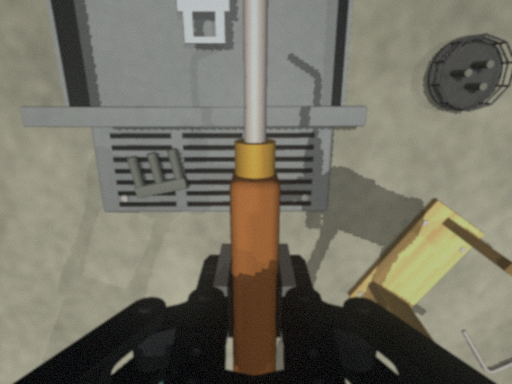

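View pics/t4c.png

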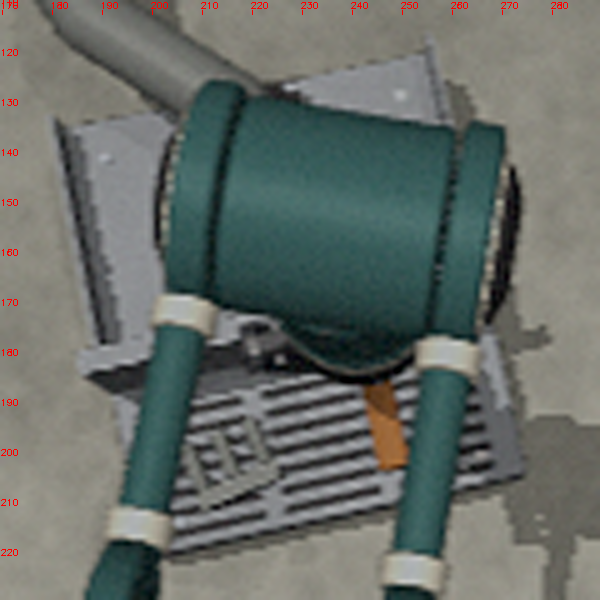

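View pics/s4c.png

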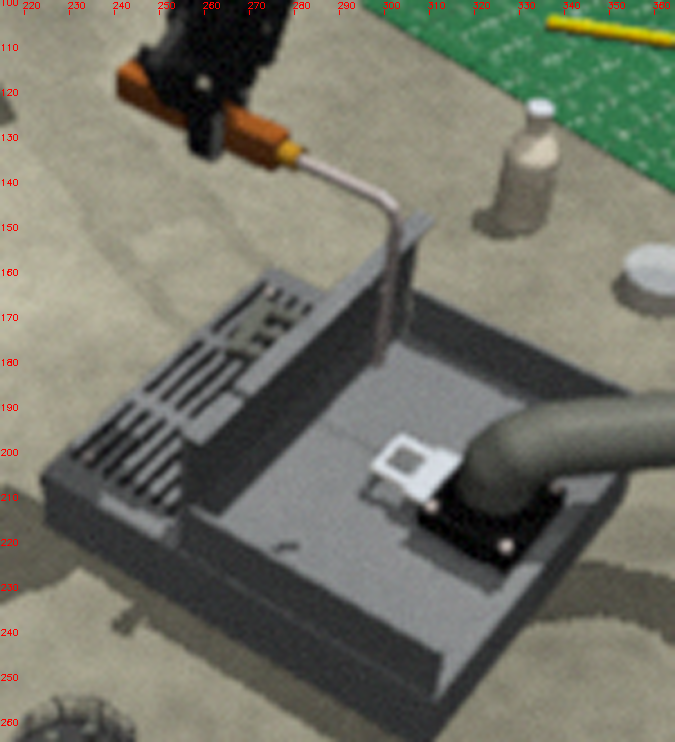

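```bash
cat > m4.py <<'E'
from h import *
p=np.load("w4pose.npy"); s=dict(tool_pos=p[:3],tcp_rot=p[3:])
C=cam("wrist",s);S=cam("scene");T=cam("top"); im=cv2.imread("pics/w4.png")
crop(im,150,0,370,140,3.4,"w4c.png")
A=R.from_rotvec(p[3:])
for dx in (.126,.130):
    pts=p[:3]+A.apply([[dx,0,-.019],[dx,0,.106]]); print(pts, proj(S,pts).round(1))
print("tool x yaw",np.degrees(np.arctan2(*A.as_matrix()[1::-1,0])))
g=im[0:60,170:240].min(2); m=(g>190).astype(np.uint8)
c,h=cv2.findContours(m,cv2.RETR_CCOMP,cv2.CHAIN_APPROX_NONE)
for cc in c: print(len(cc),cv2.boundingRect(cc), np.array(cv2.minAreaRect(cc)[0])+[170,0])
E
python3 m4.py
```

```text
[[ 0.6514 -0.0374  0.3346]
 [ 0.6515 -0.0374  0.2096]] [[302.7 144.6]
 [298.1 180.3]]
[[ 0.6554 -0.0365  0.3346]
 [ 0.6554 -0.0365  0.2096]] [[304.  145.2]
 [299.3 180.9]]
tool x yaw 11.967569715222432
1 (39, 40, 1, 1) [209.  40.]
1 (49, 29, 1, 1) [219.  29.]
1 (23, 6, 1, 1) [193.   6.]
```

View pics/w4c.png

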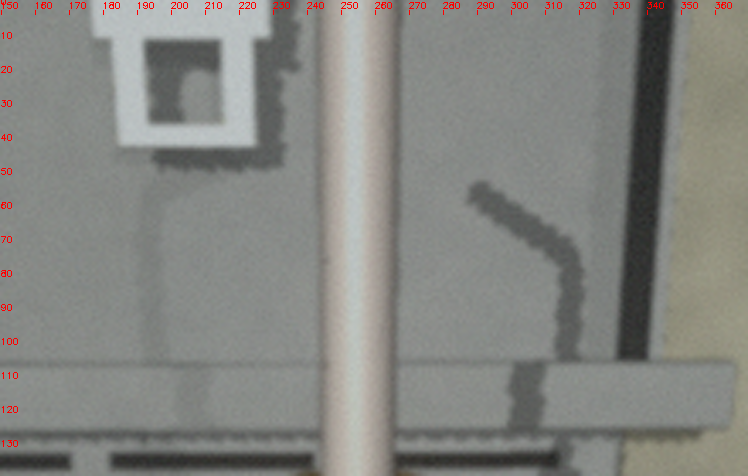

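```bash
cat >> m4.py <<'E'
print('----')
h=onz(C,[(192.4,11.3),(214.2,11.3),(192.8,36),(214.2,36)],.087); print(h,np.linalg.norm(h[0]-h[1]),np.linalg.norm(h[0]-h[2]),h.mean(0))
# guard near edge top line at z .172: rows ~126
g=onz(C,[(150,126.5),(363,125.8)],.172);print("guard",g); d=g[1]-g[0]; y=np.arctan2(d[1],d[0])+np.pi/2; print(np.degrees(y))
n=np.array([np.cos(y),np.sin(y)]); print("eye beyond guard",(h.mean(0)-g[0])[:2]@n)
E
python3 m4.py|sed -n '/----/,$p'
```

```text
----
[[0.6555 0.0249 0.087 ]
 [0.6599 0.0044 0.087 ]
 [0.6341 0.0214 0.087 ]
 [0.6386 0.0007 0.087 ]] 0.021073478899533926 0.021624147913554447 [0.647  0.0128 0.087 ]
guard [[ 0.5529  0.0302  0.172 ]
 [ 0.5901 -0.142   0.172 ]]
12.178508744722436
eye beyond guard 0.0883368525347529
```

```bash
python3 -c "
from h import *
go(.5228,-.0138,.315,12.1)"
```

```text
t 5.78 rows shift [ 0.0048 -0.0493  0.0006] turn [ 0.     -0.     -0.0005] F [ 0.5011  0.6645 -1.9212] w 0.194
```

apply_moves(
  plan=[
    [[0.001,-0.012,0,0,0,0,1],[0.002,-0.024,0,0,0,0,1],[0.003,-0.036,0,0,0,0,1],[0.005,-0.045,0,0,0,0,1],[0.005,-0.049,0,0,0,0,1],[0.005,-0.049,0,0,0,0,1],[0.005,-0.049,0,0,0,0,1],[0.005,-0.049,0,0,0,0,1]],
  ],
)

```text
time: 6.45
tool_pos: [0.5231, -0.0138, 0.3155]
tcp_rot: [3.124, 0.33, 0.0]
wrist_force: [-0.5, 0.3, -1.6]
width: 0.19
```

```bash
python3 - <<'E'
from h import *
go(.5228,-.0138,.315,12.1)
S=cam("scene"); s=readout.read_state();p=s["tool_pos"];A=R.from_rotvec(s["tcp_rot"])
im=read_camera("scene"); cv2.imwrite("pics/s5.png",im[:,:,::-1])
crop(im[:,:,::-1],250,100,350,230,5,"s5c.png")
for dx in (.126,.130): print(proj(S,p+A.apply([[dx,0,-.019],[dx,0,.106]])).round(1))
print(proj(S,[[.648,.013,.087],[.648,.013,.21]]).round(1))
E
```

```text
t 6.45 rows shift [-0.0003 -0.0001  0.0005] turn [ 0.0001  0.     -0.0002] F [-0.4529  0.3339 -1.6492] w 0.19
[[314.7 136.1]
 [309.2 171.6]]
[[316.  136.7]
 [310.4 172.2]]
[[305.2 201.7]
 [309.8 171.7]]
```

View pics/s5c.png

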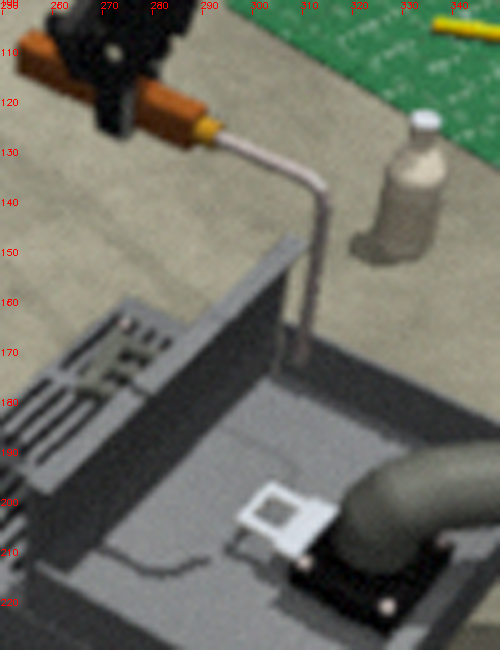

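The scene crop shows the leg tip at (309.5,171.9), directly above the eye, where the prediction is (309.8,171.7). Descending.

apply_moves(
  plan=[
    [[0,0,0.012,0,0,0,1],[0,0,0.03,0,0,0,1],[0,0,0.048,0,0,0,1],[0,0,0.066,0,0,0,1],[0,0,0.082,0,0,0,1],[0,0,0.096,0,0,0,1],[0,0,0.104,0,0,0,1],[0,0,0.104,0,0,0,1]],
  ],
)

```text
time: 7.17
tool_pos: [0.5211, -0.014, 0.2083]
tcp_rot: [-3.123, -0.329, 0.008]
wrist_force: [-0.3, 0.1, -2.0]
width: 0.191
```

```bash
python3 - <<'E'
from h import *
go(.5228,-.0138,.176,12.1)
S=cam("scene"); s=readout.read_state();p=s["tool_pos"];A=R.from_rotvec(s["tcp_rot"])
im=read_camera("scene"); cv2.imwrite("pics/s6.png",im[:,:,::-1])
crop(im[:,:,::-1],260,130,350,230,6,"s6c.png")
for dx in (.126,.130): print(proj(S,p+A.apply([[dx,0,-.019],[dx,0,.106]])).round(1))
E
```

```text
t 7.17 rows shift [0.0018 0.0002 0.0323] turn [-0.0005  0.0016 -0.0005] F [-0.3185  0.0911 -1.9559] w 0.191
[[309.4 166.8]
 [304.5 197.7]]
[[310.6 167.4]
 [305.6 198.3]]
```

View pics/s6c.png

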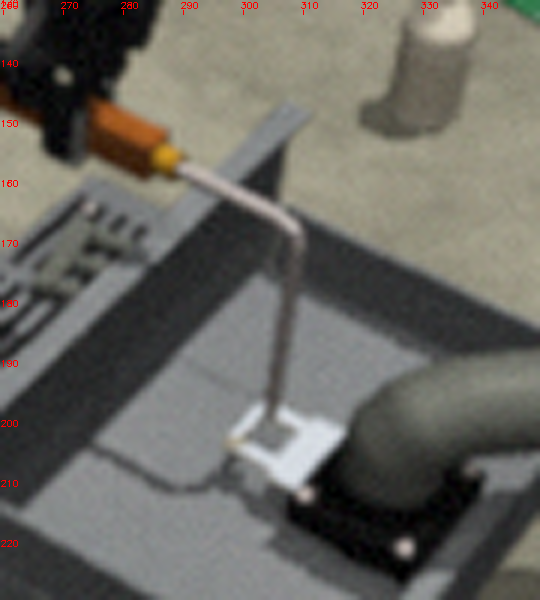

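The tip is at (304.5,198), over the hole. Lowering it into the eye.

apply_moves(
  plan=[
    [[0.001,0,0.004,0,0,0,1],[0.002,0,0.009,0,0,0,1],[0.002,0,0.014,0,0,0,1],[0.002,0,0.019,0,0,0,1],[0.002,0,0.024,0,0,0,1],[0.002,0,0.029,0,0,0,1],[0.002,0,0.031,0,0,0,1],[0.002,0,0.031,0,0,0,1]],
  ],
  force=120,
)

```text
time: 7.88
tool_pos: [0.5244, -0.0133, 0.1796]
tcp_rot: [-3.124, -0.33, 0.002]
wrist_force: [-0.2, -0.9, -2.1]
width: 0.19
```

```bash
python3 - <<'E'
from h import *
go(.5228,-.0138,.176,12.1)
s=readout.read_state();print(s["tool_pos"])
im=read_camera("scene"); cv2.imwrite("pics/s7.png",im[:,:,::-1])
crop(im[:,:,::-1],260,130,350,230,6,"s7c.png")
im=read_camera("wrist"); cv2.imwrite("pics/w7.png",im[:,:,::-1])
F=[]
for i in range(3): F.append(readout.read_state()["wrist_force"])
print(F)
E
```

```text
t 7.88 rows shift [-0.0017  0.0001  0.0036] turn [-0.0001  0.0005 -0.0003] F [-0.2444 -0.883  -2.1491] w 0.19
[ 0.5244 -0.0133  0.1796]
[array([-1.0177, -1.0659, -1.1029]), array([-1.0177, -1.0659, -1.1029]), array([-1.0177, -1.0659, -1.1029])]
```

View pics/s7c.png

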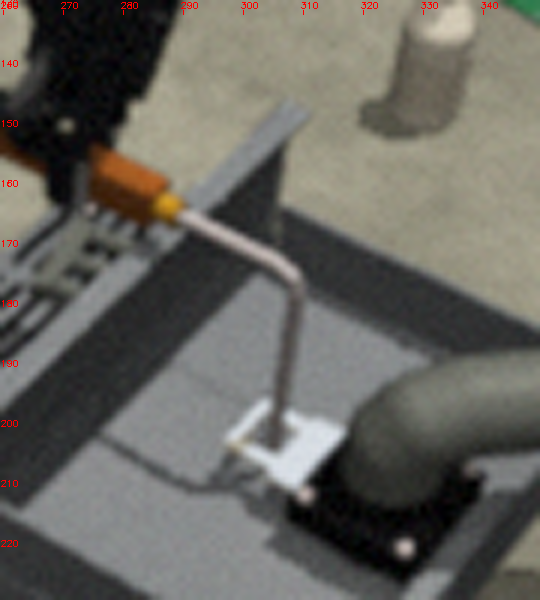

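View pics/w7.png

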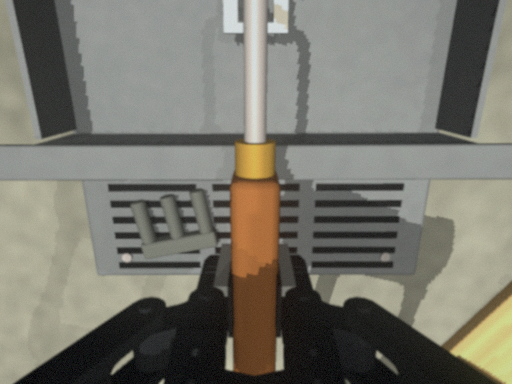

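The leg stands inside the eye with its tip at z≈0.073. Going 3 mm lower and starting the slow draw.

apply_moves(
  plan=[
    [[0,0,0.002,0,0,0,1],[0,0,0.003,0,0,0,1],[-0.001,0,0.003,0,0,0,1],[-0.002,0,0.003,0,0,0,1],[-0.003,0,0.003,0,0,0,1],[-0.004,0,0.003,0,0,0,1],[-0.005,0,0.003,0,0,0,1],[-0.006,0,0.003,0,0,0,1]],
  ],
)

```text
time: 8.65
tool_pos: [0.5191, -0.0146, 0.1776]
tcp_rot: [-3.124, -0.33, -0.0]
wrist_force: [-0.3, 0.5, -0.8]
width: 0.191
```

apply_moves(
  plan=[
    [[-0.001,0,0,0,0,0,1],[-0.002,0,0,0,0,0,1],[-0.003,0,0,0,0,0,1],[-0.004,0,0,0,0,0,1],[-0.005,0,0,0,0,0,1],[-0.006,0,0,0,0,0,1],[-0.007,0,0,0,0,0,1],[-0.008,0,0,0,0,0,1]],
  ],
)

```text
time: 9.32
tool_pos: [0.512, -0.0162, 0.1778]
tcp_rot: [3.124, 0.33, 0.002]
wrist_force: [3.9, 0.5, -3.9]
width: 0.193
```

```bash
cat >> h.py <<'E'
def chk(tag,scene=True):
    s=readout.read_state();p=s["tool_pos"];A=R.from_rotvec(s["tcp_rot"]).as_matrix();u=A[:,0]
    g=np.array([.5614,-.009])  # guard near-face point (mid), yaw 12.1
    n=np.array([np.cos(np.radians(12.1)),np.sin(np.radians(12.1))])
    leg=p+.128*u
    print("t",s["time"],"p",p,"Fx",(s["wrist_force"]@u).round(2),"My",(s["torque"]@A[:,1]).round(3),"F",s["wrist_force"],"T",s["torque"],"leg beyond guard",((leg[:2]-g)@n).round(4),"tipz",p[2]-.106)
    if scene:
        im=read_camera("scene"); cv2.imwrite(f"pics/s_{tag}.png",im[:,:,::-1]); crop(im[:,:,::-1],260,130,350,230,6,f"s_{tag}c.png")
        print(proj(cam("scene"),p+R.from_rotvec(s["tcp_rot"]).apply([[.128,0,-.019],[.128,0,.106]])).round(1))
E
python3 -c "
from h import *
chk('d1')"
```

```text
t 9.3167 p [ 0.512  -0.0162  0.1778] Fx 3.96 My 0.819 F [ 3.9425  0.5397 -3.9109] T [ 0.2136 -0.7917 -0.0024] leg beyond guard 0.0782 tipz 0.0717782731554815
[[305.9 173.5]
 [301.6 203.5]]
```

View pics/s_d1c.png

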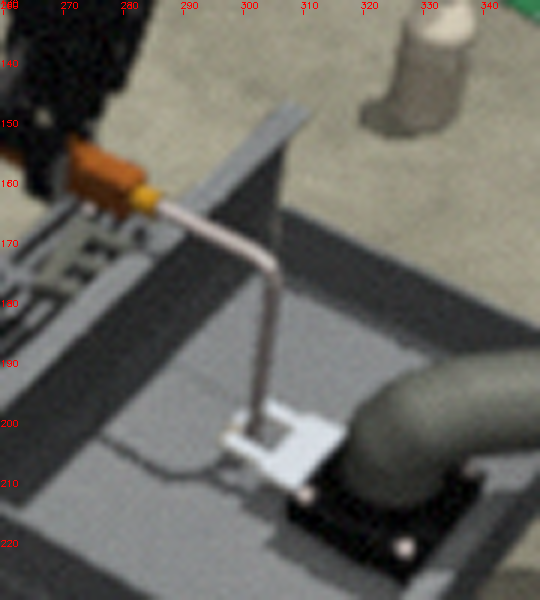

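apply_moves(
  plan=[
    [[-0.001,0,0,0,0,0,1],[-0.002,0,0,0,0,0,1],[-0.003,0,0,0,0,0,1],[-0.0045,0,0,0,0,0,1],[-0.006,0,0,0,0,0,1],[-0.0075,0,0,0,0,0,1],[-0.009,0,0,0,0,0,1],[-0.01,0,0,0,0,0,1]],
  ],
)

```text
time: 10.03
tool_pos: [0.5015, -0.0184, 0.1776]
tcp_rot: [3.124, 0.33, 0.0]
wrist_force: [4.0, 1.4, -2.1]
width: 0.187
```

```bash
python3 -c "
from h import *
chk('d2')"
```

```text
t 10.0333 p [ 0.5015 -0.0184  0.1776] Fx 4.22 My 0.895 F [ 4.0124  1.4084 -2.1377] T [ 0.167  -0.8791 -0.0208] leg beyond guard 0.0674 tipz 0.07163846621837631
[[302.7 172.1]
 [298.6 202. ]]
```

View pics/s_d2c.png

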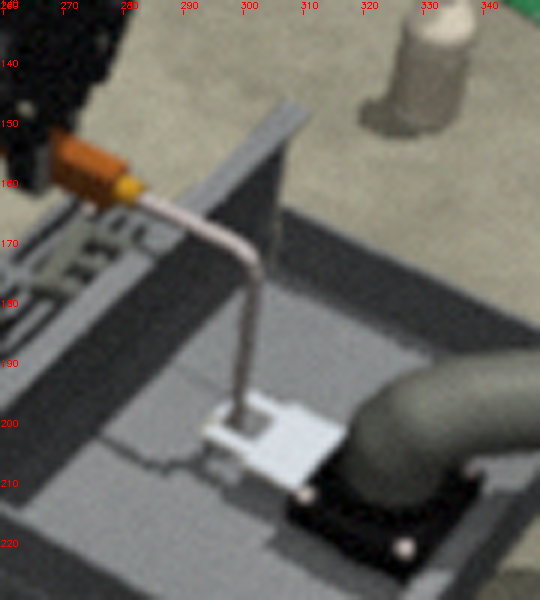

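apply_moves(
  plan=[
    [[-0.001,0,0,0,0,0,1],[-0.002,0,0,0,0,0,1],[-0.003,0,0,0,0,0,1],[-0.0045,0,0,0,0,0,1],[-0.006,0,0,0,0,0,1],[-0.0075,0,0,0,0,0,1],[-0.0085,0,0,0,0,0,1],[-0.009,0,0,0,0,0,1]],
  ],
)

```text
time: 10.75
tool_pos: [0.4926, -0.0203, 0.1776]
tcp_rot: [3.124, 0.33, -0.0]
wrist_force: [3.5, 0.0, -2.1]
width: 0.195
```

```bash
python3 -c "
from h import *
chk('d3',False)"
```

```text
t 10.75 p [ 0.4926 -0.0203  0.1776] Fx 3.42 My 0.975 F [ 3.4918  0.0145 -2.0674] T [ 0.1061 -0.9741 -0.0093] leg beyond guard 0.0583 tipz 0.07158431682963341
```

apply_moves(
  plan=[
    [[-0.0002,0,0,0,0,0,1],[-0.0004,0,0,0,0,0,1],[-0.0006,0,0,0,0,0,1],[-0.0008,0,0,0,0,0,1],[-0.001,0,0,0,0,0,1],[-0.0012,0,0,0,0,0,1],[-0.0014,0,0,0,0,0,1],[-0.0015,0,0,0,0,0,1]],
  ],
)

```text
time: 11.42
tool_pos: [0.4913, -0.0206, 0.1775]
tcp_rot: [3.124, 0.33, -0.0]
wrist_force: [4.7, 1.3, -2.0]
width: 0.19
```

apply_moves(
  plan=[
    [[-0.0002,0,0,0,0,0,1],[-0.0004,0,0,0,0,0,1],[-0.0006,0,0,0,0,0,1],[-0.0008,0,0,0,0,0,1],[-0.001,0,0,0,0,0,1],[-0.0012,0,0,0,0,0,1],[-0.0014,0,0,0,0,0,1],[-0.0015,0,0,0,0,0,1]],
  ],
)

```text
time: 12.08
tool_pos: [0.4898, -0.0209, 0.1775]
tcp_rot: [-3.124, -0.33, 0.0]
wrist_force: [4.1, 0.5, -1.2]
width: 0.195
```

apply_moves(
  plan=[
    [[-0.0002,0,0,0,0,0,1],[-0.0004,0,0,0,0,0,1],[-0.0006,0,0,0,0,0,1],[-0.0008,0,0,0,0,0,1],[-0.001,0,0,0,0,0,1],[-0.0012,0,0,0,0,0,1],[-0.0014,0,0,0,0,0,1],[-0.0015,0,0,0,0,0,1]],
  ],
)

```text
time: 12.75
tool_pos: [0.4883, -0.0212, 0.1775]
tcp_rot: [3.124, 0.33, 0.0]
wrist_force: [2.8, -0.2, -1.0]
width: 0.193
```

apply_moves(
  plan=[
    [[-0.0002,0,0,0,0,0,1],[-0.0004,0,0,0,0,0,1],[-0.0006,0,0,0,0,0,1],[-0.0008,0,0,0,0,0,1],[-0.001,0,0,0,0,0,1],[-0.001,0,0,0,0,0,1],[-0.001,0,0,0,0,0,1],[-0.001,0,0,0,0,0,1]],
  ],
)

```text
time: 13.42
tool_pos: [0.4874, -0.0214, 0.1775]
tcp_rot: [3.124, 0.33, -0.0]
wrist_force: [4.2, -0.1, -1.0]
width: 0.191
```

```bash
python3 -c "
from h import *
chk('d4')"
```

```text
t 13.4167 p [ 0.4874 -0.0214  0.1775] Fx 4.12 My 0.862 F [ 4.2347 -0.1038 -0.9689] T [ 0.0205 -0.8766 -0.1034] leg beyond guard 0.053 tipz 0.07152289624076881
[[298.5 170. ]
 [294.7 199.9]]
```

View pics/s_d4c.png

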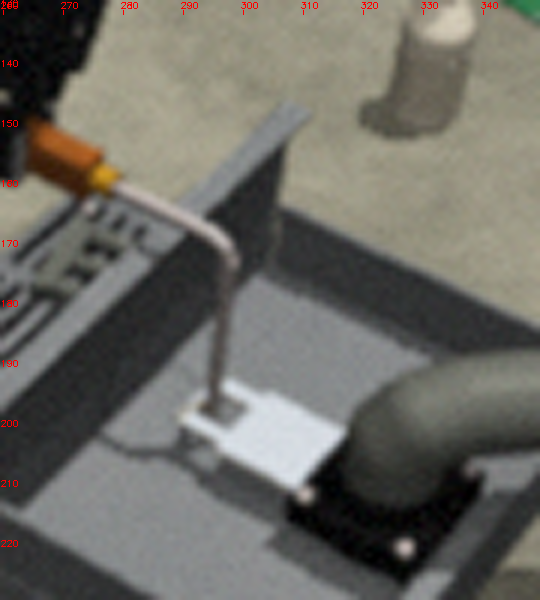

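apply_moves(
  plan=[
    [[-0.0002,0,0,0,0,0,1],[-0.0004,0,0,0,0,0,1],[-0.0006,0,0,0,0,0,1],[-0.0008,0,0,0,0,0,1],[-0.001,0,0,0,0,0,1],[-0.0012,0,0,0,0,0,1],[-0.0012,0,0,0,0,0,1],[-0.0012,0,0,0,0,0,1]],
  ],
)

```text
time: 14.13
tool_pos: [0.4862, -0.0217, 0.1775]
tcp_rot: [-3.124, -0.33, 0.0]
wrist_force: [3.0, -0.7, -1.1]
width: 0.192
```

apply_moves(
  plan=[
    [[-0.0002,0,0,0,0,0,1],[-0.0004,0,0,0,0,0,1],[-0.0006,0,0,0,0,0,1],[-0.0008,0,0,0,0,0,1],[-0.001,0,0,0,0,0,1],[-0.0012,0,0,0,0,0,1],[-0.0012,0,0,0,0,0,1],[-0.0012,0,0,0,0,0,1]],
  ],
)

```text
time: 14.8
tool_pos: [0.485, -0.0219, 0.1775]
tcp_rot: [-3.124, -0.33, 0.0]
wrist_force: [3.8, 0.7, -1.5]
width: 0.19
```

apply_moves(
  plan=[
    [[-0.0002,0,0,0,0,0,1],[-0.0004,0,0,0,0,0,1],[-0.0006,0,0,0,0,0,1],[-0.0008,0,0,0,0,0,1],[-0.001,0,0,0,0,0,1],[-0.0012,0,0,0,0,0,1],[-0.0012,0,0,0,0,0,1],[-0.0012,0,0,0,0,0,1]],
  ],
)

```text
time: 15.47
tool_pos: [0.4838, -0.0222, 0.1775]
tcp_rot: [-3.124, -0.33, 0.0]
wrist_force: [3.6, -0.3, -1.3]
width: 0.192
```

apply_moves(
  plan=[
    [[-0.0002,0,0,0,0,0,1],[-0.0004,0,0,0,0,0,1],[-0.0006,0,0,0,0,0,1],[-0.0008,0,0,0,0,0,1],[-0.001,0,0,0,0,0,1],[-0.0012,0,0,0,0,0,1],[-0.0012,0,0,0,0,0,1],[-0.0012,0,0,0,0,0,1]],
  ],
)

```text
time: 16.13
tool_pos: [0.4827, -0.0224, 0.1775]
tcp_rot: [-3.124, -0.33, 0.0]
wrist_force: [2.8, -0.3, -1.3]
width: 0.191
```

apply_moves(
  plan=[
    [[-0.0002,0,0,0,0,0,1],[-0.0004,0,0,0,0,0,1],[-0.0006,0,0,0,0,0,1],[-0.0008,0,0,0,0,0,1],[-0.001,0,0,0,0,0,1],[-0.0012,0,0,0,0,0,1],[-0.0012,0,0,0,0,0,1],[-0.0012,0,0,0,0,0,1]],
  ],
)

```text
time: 16.8
tool_pos: [0.4815, -0.0227, 0.1775]
tcp_rot: [-3.124, -0.33, 0.0]
wrist_force: [3.8, 0.9, -1.9]
width: 0.192
```

apply_moves(
  plan=[
    [[-0.0002,0,0,0,0,0,1],[-0.0004,0,0,0,0,0,1],[-0.0006,0,0,0,0,0,1],[-0.0008,0,0,0,0,0,1],[-0.001,0,0,0,0,0,1],[-0.0012,0,0,0,0,0,1],[-0.0012,0,0,0,0,0,1],[-0.0012,0,0,0,0,0,1]],
  ],
)

```text
time: 17.47
tool_pos: [0.4809, -0.0228, 0.1775]
tcp_rot: [-3.124, -0.33, -0.002]
wrist_force: [5.2, 1.8, -3.8]
width: 0.191
```

```bash
python3 -c "
from h import *
chk('d5',False)"
```

```text
t 17.4667 p [ 0.4809 -0.0228  0.1775] Fx 5.47 My 1.28 F [ 5.2151  1.7902 -3.7542] T [ 0.1464 -1.2777 -0.0544] leg beyond guard 0.0464 tipz 0.07148848094515424
```

The force and moment have risen (5.5 N, 1.28 N m against about 0.87 before) and the tool only advanced 0.6 of 1.2 mm, so this is probably the stop. One tiny step to confirm.

apply_moves(
  plan=[
    [[-0.0001,0,0,0,0,0,1],[-0.0002,0,0,0,0,0,1],[-0.0003,0,0,0,0,0,1],[-0.0004,0,0,0,0,0,1],[-0.0005,0,0,0,0,0,1],[-0.0005,0,0,0,0,0,1],[-0.0005,0,0,0,0,0,1],[-0.0005,0,0,0,0,0,1]],
  ],
)

```text
time: 18.13
tool_pos: [0.4808, -0.0228, 0.1774]
tcp_rot: [-3.124, -0.329, -0.003]
wrist_force: [7.7, 1.0, -3.9]
width: 0.188
```

```bash
python3 -c "
from h import *
chk('d6')"
```

```text
t 18.1333 p [ 0.4808 -0.0228  0.1774] Fx 7.73 My 1.469 F [ 7.6944  1.0182 -3.9423] T [ 0.1986 -1.4601 -0.1044] leg beyond guard 0.0463 tipz 0.07142910723288186
[[296.5 169. ]
 [293.  199. ]]
```

View pics/s_d6c.png

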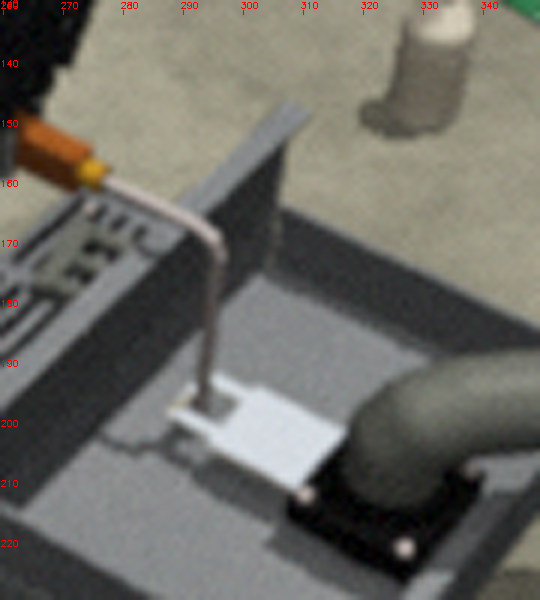

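Firm stop: 7.7 N with no more motion, and the eye is about 53 mm beyond the guard. Backing off 6 mm to centre the leg in the eye, then lifting out.

apply_moves(
  plan=[
    [[0.0005,0,0,0,0,0,1],[0.001,0,0,0,0,0,1],[0.002,0,0,0,0,0,1],[0.003,0,0,0,0,0,1],[0.0045,0,0,0,0,0,1],[0.006,0,0,0,0,0,1],[0.0065,0,0,0,0,0,1],[0.0065,0,0,0,0,0,1]],
  ],
)

```text
time: 18.85
tool_pos: [0.4855, -0.0216, 0.177]
tcp_rot: [-3.124, -0.33, 0.003]
wrist_force: [0.3, 0.2, -1.3]
width: 0.192
```

```bash
python3 -c "
from h import *
chk('d7')"
```

```text
t 18.85 p [ 0.4855 -0.0216  0.177 ] Fx 0.36 My -0.014 F [ 0.3184  0.2065 -1.325 ] T [-0.0577  0.0021 -0.0267] leg beyond guard 0.0512 tipz 0.07098532252419042
[[298.  169.9]
 [294.2 199.8]]
```

View pics/s_d7c.png

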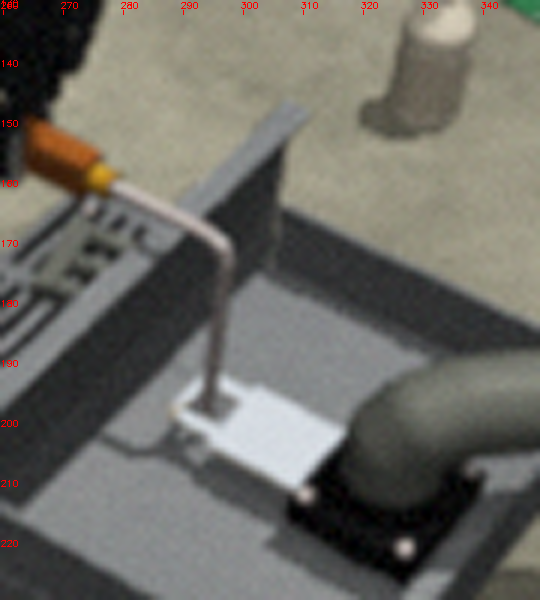

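apply_moves(
  plan=[
    [[0,0,-0.004,0,0,0,1],[0,0,-0.01,0,0,0,1],[0,0,-0.018,0,0,0,1],[0,0,-0.03,0,0,0,1],[0,0,-0.05,0,0,0,1],[0,0,-0.075,0,0,0,1],[0,0,-0.105,0,0,0,1],[0,0,-0.135,0,0,0,1]],
  ],
)

```text
time: 19.57
tool_pos: [0.4859, -0.0216, 0.3148]
tcp_rot: [3.124, 0.33, 0.001]
wrist_force: [0.6, -0.1, -1.5]
width: 0.193
```

```bash
python3 - <<'E'
from h import *
chk('d8')
g=np.load("grasp.npy");print(g)
go(g[0],g[1],.32,-22.3)
E
```

```text
t 19.5667 p [ 0.4859 -0.0216  0.3148] Fx 0.61 My -0.034 F [ 0.6458 -0.0884 -1.4548] T [0.0446 0.044  0.0145] leg beyond guard 0.0515 tipz 0.20881894602236717
[[303.  131.1]
 [298.5 166.6]]
[ 0.395  -0.3266  0.1364  3.0812 -0.6082  0.002 ]
t 19.62 rows shift [-0.1558  0.2783  0.0019] turn [ 0.     -0.004   0.1908] F [1.338  0.1217 3.8389] w 0.188
```

View pics/s_d8c.png

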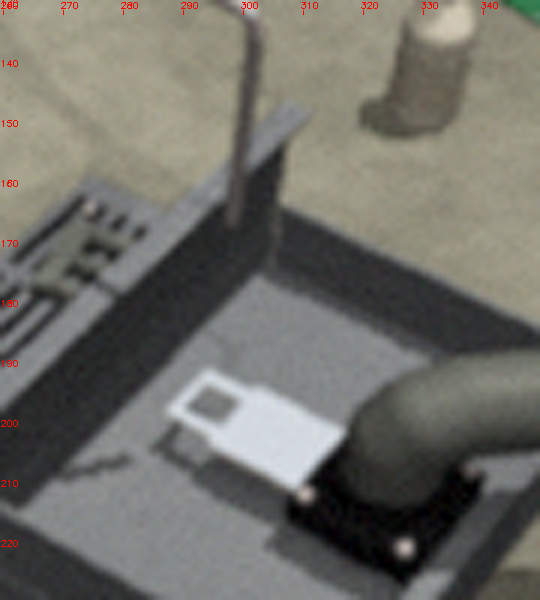

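apply_moves(
  plan=[
    [[-0.015,0.02,0,0,0,0.015,1],[-0.035,0.055,0,0,0,0.04,1],[-0.055,0.09,0,0,0,0.065,1],[-0.075,0.125,0,0,0,0.09,1],[-0.095,0.16,0,0,0,0.115,1],[-0.115,0.195,0,0,0,0.14,1],[-0.135,0.23,0,0,0,0.165,1],[-0.15,0.26,0,0,0,0.19,1]],
  ],
)

```text
time: 20.28
tool_pos: [0.3926, -0.3098, 0.3142]
tcp_rot: [3.08, -0.611, 0.003]
wrist_force: [0.9, 1.4, -1.5]
width: 0.186
```

```bash
python3 - <<'E'
from h import *
g=np.load("grasp.npy")
go(g[0],g[1],.32,-22.3)
e=onz(cam("scene"),[(295.2,196.5)],.087)[0]; n=np.array([np.cos(np.radians(12.1)),np.sin(np.radians(12.1))]);print(e,(e[:2]-[.5614,-.009])@n)
E
```

```text
t 20.28 rows shift [ 0.0087  0.0147 -0.0058] turn [ 0.0004 -0.0007 -0.0007] F [ 0.9134  1.4218 -1.5462] w 0.186
[0.6128 0.0053 0.087 ] 0.0532324694299965
```

apply_moves(
  plan=[
    [[0.004,0.007,-0.003,0,0,-0.0007,1],[0.008,0.013,-0.006,0,0,-0.0007,1],[0.008,0.013,-0.006,0,0,-0.0007,1],[0.008,0.013,-0.006,0,0,-0.0007,1],[0.008,0.013,-0.006,0,0,-0.0007,1],[0.008,0.013,-0.006,0,0,-0.0007,1],[0.008,0.013,-0.006,0,0,-0.0007,1],[0.008,0.013,-0.006,0,0,-0.0007,1]],
  ],
)

```text
time: 20.95
tool_pos: [0.3966, -0.3214, 0.3185]
tcp_rot: [-3.084, 0.598, 0.0]
wrist_force: [-0.1, -0.9, -0.7]
width: 0.185
```

```bash
python3 - <<'E'
from h import *
g=np.load("grasp.npy")
go(g[0],g[1],.1364,-22.3)
print(readout.read_state()["tool_pos"])
im=read_camera("wrist"); cv2.imwrite("pics/w9.png",im[:,:,::-1])
im=read_camera("scene"); cv2.imwrite("pics/s9.png",im[:,:,::-1]); crop(im[:,:,::-1],110,80,230,270,3,"s9c.png")
E
```

```text
t 20.95 rows shift [0.0006 0.0054 0.1821] turn [-0.     0.     0.002] F [-0.0629 -0.9228 -0.7298] w 0.185
[ 0.3966 -0.3214  0.3185]
```

View pics/w9.png

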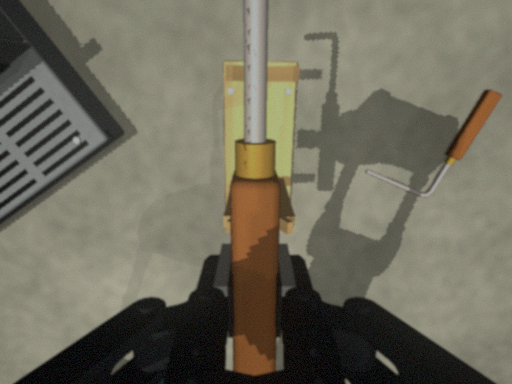

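View pics/s9c.png

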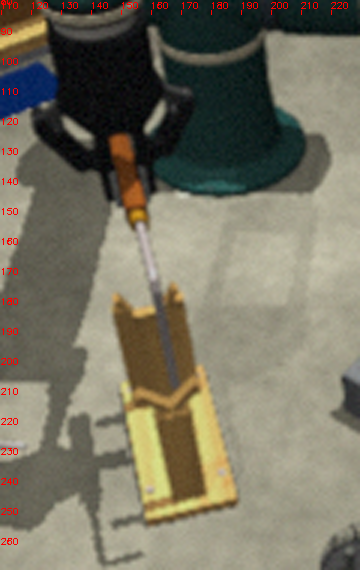

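apply_moves(
  plan=[
    [[0.001,0.004,0.005,0,0,0.002,1],[0.001,0.005,0.02,0,0,0.002,1],[0.001,0.005,0.045,0,0,0.002,1],[0.001,0.005,0.075,0,0,0.002,1],[0.001,0.005,0.105,0,0,0.002,1],[0.001,0.005,0.13,0,0,0.002,1],[0.001,0.005,0.142,0,0,0.002,1],[0.001,0.005,0.142,0,0,0.002,1]],
  ],
)

```text
time: 21.72
tool_pos: [0.3931, -0.3256, 0.1726]
tcp_rot: [-3.078, 0.61, 0.01]
wrist_force: [0.2, -0.1, -1.8]
width: 0.191
```

```bash
python3 - <<'E'
from h import *
g=np.load("grasp.npy")
go(g[0],g[1],.1364,-22.3)
print(readout.read_state()["tool_pos"])
im=read_camera("wrist"); cv2.imwrite("pics/w10.png",im[:,:,::-1])
E
```

```text
t 21.72 rows shift [0.0024 0.0004 0.0361] turn [-0.0008  0.0022 -0.0006] F [ 0.2339 -0.1468 -1.8117] w 0.191
[ 0.3931 -0.3256  0.1726]
```

View pics/w10.png

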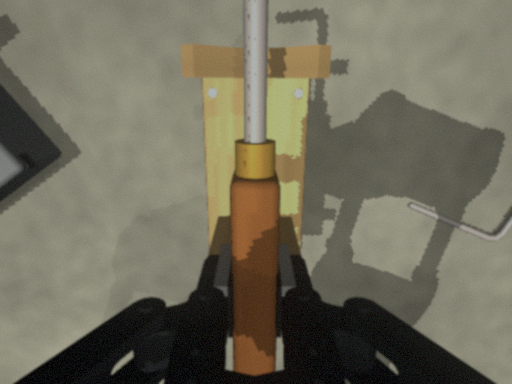

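apply_moves(
  plan=[
    [[0.001,0,0.004,0,0,0,1],[0.001,0,0.009,0,0,0,1],[0.001,0,0.014,0,0,0,1],[0.001,0,0.019,0,0,0,1],[0.001,0,0.024,0,0,0,1],[0.001,0,0.028,0,0,0,1],[0.001,0,0.031,0,0,0,1],[0.001,0,0.031,0,0,0,1]],
  ],
)

```text
time: 22.43
tool_pos: [0.3958, -0.3272, 0.1446]
tcp_rot: [-3.081, 0.61, 0.002]
wrist_force: [-0.3, 0.4, -1.1]
width: 0.19
```

```bash
python3 - <<'E'
from h import *
g=np.load("grasp.npy")
go(g[0],g[1],.1364,-22.3)
print(readout.read_state()["tool_pos"])
E
```

```text
t 22.43 rows shift [-0.0009 -0.0003  0.0082] turn [-0.0002  0.0005 -0.0005] F [-0.2678  0.4317 -1.0731] w 0.19
[ 0.3958 -0.3272  0.1446]
```

apply_moves(
  plan=[
    [[-0.001,0,0.001,0,0,0,1],[-0.001,0,0.002,0,0,0,1],[-0.001,0,0.003,0,0,0,1],[-0.001,0,0.004,0,0,0,1],[-0.001,0,0.005,0,0,0,1],[-0.001,0,0.006,0,0,0,1],[-0.001,0,0.007,0,0,0,1],[-0.001,0,0.007,0,0,0,1]],
  ],
)

```text
time: 23.1
tool_pos: [0.3952, -0.3272, 0.1383]
tcp_rot: [-3.082, 0.61, 0.001]
wrist_force: [-0.3, -0.0, -1.9]
width: 0.189
```

```bash
python3 - <<'E'
from h import *
g=np.load("grasp.npy")
go(g[0],g[1],.1364,-22.3)
print(readout.read_state()["tool_pos"])
im=read_camera("scene"); cv2.imwrite("pics/s11.png",im[:,:,::-1]); crop(im[:,:,::-1],110,130,210,270,4,"s11c.png")
E
```

```text
t 23.1 rows shift [-0.0004 -0.0004  0.0019] turn [-0.      0.0001 -0.0005] F [-0.288  -0.0412 -1.8647] w 0.189
[ 0.3952 -0.3272  0.1383]
```

View pics/s11c.png

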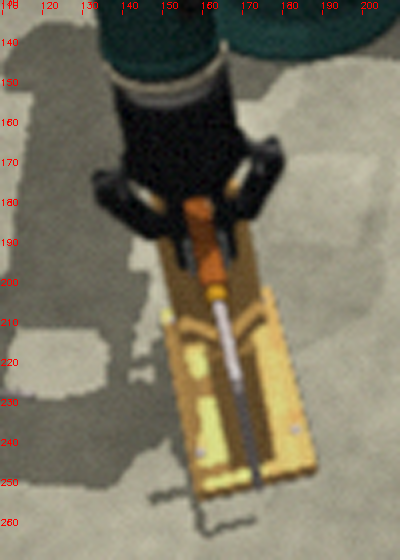

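Still carrying the rod's weight (Fz −1.9 N), so about 2 mm remains. Lowering until contact.

apply_moves(
  plan=[
    [[0,0,0.0005,0,0,0,1],[0,0,0.001,0,0,0,1],[0,0,0.0015,0,0,0,1],[0,0,0.002,0,0,0,1],[0,0,0.002,0,0,0,1],[0,0,0.002,0,0,0,1],[0,0,0.002,0,0,0,1],[0,0,0.002,0,0,0,1]],
  ],
)

```text
time: 23.82
tool_pos: [0.3955, -0.3273, 0.1367]
tcp_rot: [3.082, -0.61, 0.001]
wrist_force: [0.1, 1.1, 0.2]
width: 0.188
```

apply_moves(
  plan=[
    [[0,0,0.0003,0,0,0,1],[0,0,0.0003,0,0,0,1],[0,0,0.0003,0,0,0,0.6],[0,0,0.0003,0,0,0,0.5],[0,0,0.0003,0,0,0,0.4],[0,0,0.0003,0,0,0,0.2],[0,0,0.0003,0,0,0,-0.2],[0,0,0.0003,0,0,0,-0.6]],
  ],
  force=20,
)

```text
time: 24.48
tool_pos: [0.3953, -0.3274, 0.1361]
tcp_rot: [3.082, -0.61, -0.0]
wrist_force: [0.6, -0.2, 0.3]
width: 0.674
```

```bash
python3 - <<'E'
from h import *
s=readout.read_state();print(s["tool_pos"],s["width"],s["wrist_force"])
im=read_camera("wrist"); cv2.imwrite("pics/w12.png",im[:,:,::-1])
E
```

```text
[ 0.3953 -0.3274  0.1361] 0.6742744858402006 [ 0.6088 -0.1734  0.302 ]
```

View pics/w12.png

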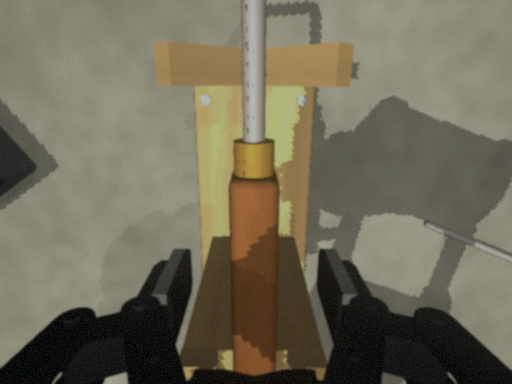

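The rod lies free in the rest, and its collar is at rows 142–178 as in the grasp picture. Opening fully and lifting clear.

apply_moves(
  plan=[
    [[0,0,0,0,0,0,-1],[0,0,0,0,0,0,-1],[0,0,-0.01,0,0,0,-1],[0,0,-0.035,0,0,0,-1],[0,0,-0.07,0,0,0,-1],[0,0,-0.105,0,0,0,-1],[0,0,-0.14,0,0,0,-1],[0,0,-0.162,0,0,0,-1]],
  ],
)

```text
time: 25.2
tool_pos: [0.3963, -0.3282, 0.3035]
tcp_rot: [3.079, -0.609, 0.008]
wrist_force: [0.5, -0.5, -0.2]
width: 0.999
```

apply_moves(
  plan=[
    [[0,0,0,0,0,0,-1],[0,0,0,0,0,0,-1],[0,0,0,0,0,0,-1],[0,0,0,0,0,0,-1],[0,0,0,0,0,0,-1],[0,0,0,0,0,0,-1],[0,0,0,0,0,0,-1],[0,0,0,0,0,0,-1]],
  ],
)

```text
time: 25.87
tool_pos: [0.3952, -0.3271, 0.2975]
tcp_rot: [-3.081, 0.61, 0.002]
wrist_force: [-0.4, 0.2, 0.3]
width: 0.998
```

```bash
python3 - <<'E'
from h import *
s=readout.read_state();print(s["tool_pos"],s["width"],s["wrist_force"])
C=cam("wrist",s)
im=read_camera("wrist"); cv2.imwrite("pics/w13.png",im[:,:,::-1])
im=read_camera("scene"); cv2.imwrite("pics/s13.png",im[:,:,::-1])
a=cv2.imread("pics/s_d8.png");crop(im[:,:,::-1],260,130,350,230,6,"s13c.png");crop(im[:,:,::-1],130,160,210,270,5,"s13r.png")
H=onz(C,[(254.5,258.5),(256.5,14)],.167)
E
```

```text
[ 0.3952 -0.3271  0.2975] 0.9976915464591579 [-0.3674  0.2335  0.2714]
```

View pics/w13.png

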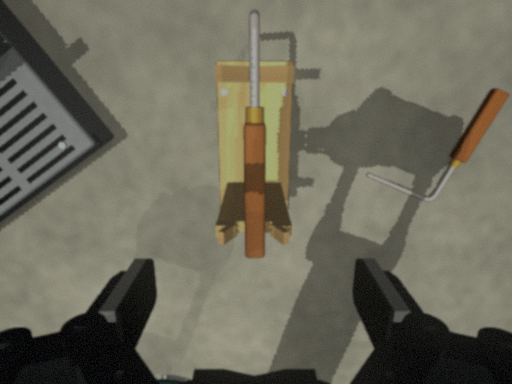

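View pics/s13.png

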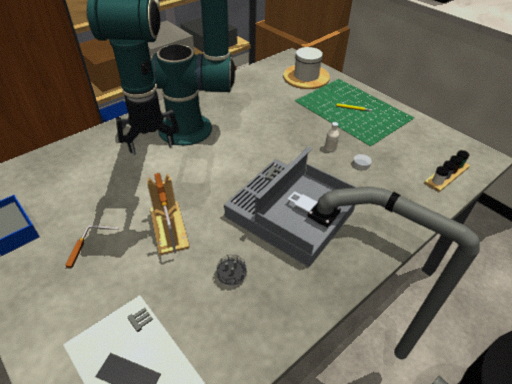

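View pics/s13c.png

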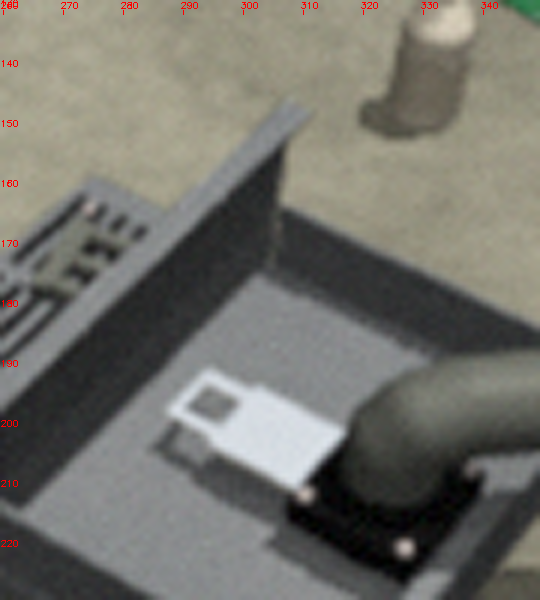

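View pics/s13r.png

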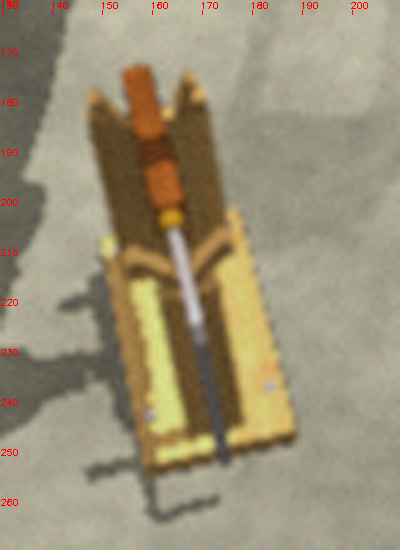

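The scene crop shows the rod lying as it did before, with the leg tip at (174,252) and the bend and handle on the same pixels as at the start. The gate tongue is still at its stop, with the eye at (295,196), and the bystanders haven't moved. Handing in.

```bash
python3 -c "
from h import *
print(bot.finish_job())"
```

```text
the job is handed in; nothing more can be done
None
```

The gate is drawn fully open against its stop and the larger hook rod is back in its rest. I handed the job in at about 26 s, and no verdict was given.

- **Drawing the gate:** I put the hook down through the eye and drew it at 15 mm/s or less, then about 2 mm/s towards the end. The pull read 3–5 N while the gate slid. At the stop it rose to 5.5 N, then 7.7 N with no further motion, well under the 12 N cracking limit. Force was read only at the end of each move, so short peaks in between were not seen.
- **Gate position:** After I backed off and lifted the hook out, the scene camera put the eye 53 mm beyond the guard, inside the 38–60 mm stop range. The last picture shows it still there.
- **Rod:** It lies in both forks as before, within about a pixel in the scene view. The wrist view suggested a yaw difference of at most about half a degree.
- **Other things:** The other objects look unmoved in the last picture. The gripper is open and clear of everything, with the wrist force near zero.
- **Disagreements:** Before the draw, the wrist view and the fixed cameras placed the eye about 2.5 mm apart, and I aimed between them. The overhead view of the eye was blocked by the arm, so I checked the insertion with the scene and wrist cameras.

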